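# Fit the pull knob and hold the sprung jar clamp open at its mark

## Task

I want to set the jar of red sweets in the jar clamp: fit the loose blue pull knob fully down onto the square shaft of the clamp's sliding jaw, then pull the jaw open against its spring by the knob until its white pointer stands over the orange marker on the rule, and keep it there. Finish while still gripping the knob and holding the jaw at the mark, with the knob still fully down on the shaft; do not knock or push aside the jars, tins and mug standing around.

Things in the scene. Friction and masses are not known exactly. Their poses are not given: they have to be found in the camera images.
- knob: Loose blue pull knob, standing upright on the table, 78 mm high, about 90 g. Below: square hub 38 x 38 mm, 32 mm high, with a square bore 16 mm wide and 27 mm deep, open below, sides parallel to the hub's sides. Above it (32 to 78 mm up): flat upright grip, 54 mm long (knob x), 20 mm thick (knob y). Origin: centre of the underside, on the bore's axis; z up. It fits the shaft in any of four quarter turns.
- clamp: Spring-loaded jar clamp, fixed on the table, board 240 x 110 x 16 mm. Origin: centre of the board's underside; +x is the way the sliding jaw is pulled open (away from the fixed jaw, which stands at the -x end, 70 mm high). Along the board's +y side runs a low aluminium rule rail. An end block at the +x end is 44 mm high. The square shaft's sides are parallel to clamp x and y.
- shaft_foot (a point): On the top of the sliding jaw's carriage (50 mm above the table), at the foot of its bare upright steel square shaft: 14 mm square, 26 mm tall, the top 6 mm tapering to 9 mm square. A fully seated knob's underside is here. Axes as the clamp's; moves with the sliding jaw. The jaw's own plate, 70 mm above the table at its top, stands 27 mm (its near face) to clamp -x of the shaft.
- pointer (a point): Tip of the white pointer with a red line that sticks out sideways from the sliding jaw over the rule rail, 43 mm above the table. Moves with the sliding jaw; in clamp x it is level with the shaft axis.
- marker: Orange rider, 12 mm wide along the rail, fixed astride the rule rail: the mark. Origin at its middle (white line), 26 mm above the table; x as clamp x. The pointer passes over it without touching.
- slide_jaw (a joint): Opening of the sliding jaw: 0 = closed, at rest; grows as it is pulled along clamp +x, in m, to 0.09 at most. A spring pulls it back: 3 N at 0, plus 0.7 N for each cm.
- tin_1: Bystander, to be left alone: food tin with a brown and red label and ring-pull top, 75 mm across, 58 mm high. Origin: centre of its underside.
- tin_2: Bystander, to be left alone: food tin with a white label and red fruit on it, ring-pull top, 76 mm across, 58 mm high. Origin: centre of its underside.
- sweet_jar: Bystander, to be left alone: jar of red sweets with a white lid, 80 mm across, 112 mm high. Origin: centre of its underside.
- mug: Bystander, to be left alone: green and white mug, 78 mm across without its handle, 101 mm high. Origin: centre of its underside.
- spice_a: Bystander, to be left alone: small spice jar with a yellow cap and green contents, 42 mm across, 96 mm high. Origin: centre of its underside.
- spice_b: Bystander, to be left alone: small spice jar with a yellow cap and pale contents, 42 mm across, 96 mm high. Origin: centre of its underside.
- jar_low: Bystander, to be left alone: glass jar with a dark lid, 76 mm across, 98 mm high. Origin: centre of its underside.
There are look-alikes about, which are no part of the job. Of the things that look like the knob, the larger one is meant.

How it is judged:
On the way, in this order (a step that is already met when the one before it is completed fails the run):
1. the knob is fully down on the shaft of the sliding jaw, before the jaw is pulled to the mark (z of knob in the frame of shaft_foot between -0.004 and 0.004 m and horizontal distance between knob and shaft_foot below 0.005 m and angle between knob's own z axis and vertical below 0.2 rad and (angle between the x axis of knob and the x axis of shaft_foot, either way round below 0.2 rad or angle between the x axis of knob and the y axis of shaft_foot, either way round below 0.2 rad) and x of pointer in the frame of marker below -0.02 m), for 0.1 s.
2. the jaw is pulled open by the gripped knob to the marker (x of pointer in the frame of marker between -0.006 and 0.006 m and contact force between the fingers and knob above 2 N and z of knob in the frame of shaft_foot between -0.004 and 0.004 m and horizontal distance between knob and shaft_foot below 0.005 m and angle between knob's own z axis and vertical below 0.2 rad and (angle between the x axis of knob and the x axis of shaft_foot, either way round below 0.2 rad or angle between the x axis of knob and the y axis of shaft_foot, either way round below 0.2 rad)), for 0.2 s.
At the end, for the whole second after the job is handed in: The pointer is within 6 mm along the rail of the marker's middle (over the 12 mm wide marker), jaw at rest; the fingers grip the knob (over 2 N); the knob is on the shaft: underside within 4 mm of the carriage top, at most 5 mm off the shaft axis, upright within 0.2 rad (all of step 2 and velocity of joint slide_jaw between -0.01 and 0.01 m/s); the arm keeps its last pose, push and grip.
It fails at once if a jar, tin or mug is pushed more than 25 mm or tipped (distance of any of tin_1, tin_2, sweet_jar, mug, spice_a, spice_b, jar_low from where it was at the start of the episode above 0.025 m or angle between any of tin_1, tin_2, sweet_jar, mug, spice_a, spice_b, jar_low's own z axis and vertical above 0.4 rad).
It also fails if it takes over 38 s, if anything falls off the work surface, if the arm or the gripper's body presses on something with over 40 N, if the wrist force passes 120 N, or if a joint passes its speed limit or range.

## Robot

A 6-joint arm with a two-finger parallel gripper is mounted at the origin on the work surface; the furniture and walls round the work are solid. World frame = base frame: x ahead of the robot, y to its left, z up, the work surface at z = 0. Lengths are in m, angles in rad, forces in N, time in s.
With the tool pointing down it reaches from about 0.3 to 0.85 m from the base axis. Payload 5.4 kg.
Tool frame: the origin (TCP) lies between the finger pads; the fingertips stand 25 mm ahead of it and the grasp point (between the pads) lies 6 mm ahead of it (arm.tip_reach is the z of the fingertips in the tool frame, in m); z points along the fingers, y is the direction in which the jaws open and shut (so a half turn about z gives the same grasp; the last joint's range is limited). The gripper opens to 85 mm and grips with 20 to 120 N. Pads are 22 mm wide; open, the fingers measure 114 mm over their backs; the gripper's body (76 mm by 85 mm) begins 54 mm behind the grasp point. The pads swing forward as they close: fully open they stand 13 mm farther back than shut.
Start: joints at [-1.551, 0.158, 1.597, -0, 1.386, -0.21], TCP at [0.131, -0.56, 0.256] pointing down, gripper open.
Joint ranges: [-2.91, 2.91], [-0.94, 2.29], [0.18, 2.7], [-1.29, 4.43], [0.17, 2.64], [-3, 3]. Speed limits (rad/s): [2.57, 2.57, 3.14, 3.14, 3.14, 3.14].

## Interface

Orientations are given as a rotation vector (axis times angle).
In Python, from bench import arm, get_image, calibration, silhouettes, tip_of gives the robot as it stands. The module is installed in compiled form; this text tells all that it offers.
- The arm moves only by the tool apply_moves, never from a script. Its argument "targets" is a list of rows, each a list of 7 numbers: the shift along the tool's x, y, z as a fraction of full scale, then the turn, a rotation vector about the tool's x, y, z as a fraction of full scale, then the closure, from -1 (fully open) to 1 (shut), so that 0 is half open. In form: [[dx, dy, dz, ax, ay, az, claw], ...]. A call has 1 to 8 rows; each row shifts and turns the commanded pose from where the row before left it, along the tool's axes as they then stand; what a row does not reach is not made up. Full scale, the value 1, is 20 mm for a shift and 5 degrees for a turn. A row lasts 1/12 s, in which the tool goes at most 41.7 mm and 7.16 degrees, less where a joint would pass 70% of its speed; a pose out of reach is approached as far as the arm can. A call with a number of a shift or a turn outside -1 to 1 is refused whole. A call with a gripper value outside its range is refused whole. The fingers move at their own pace and stop on an object; the grip force is fixed at half the most. Time passes only in rows, so rows that do not move let the fingers close. It gives the time, the measured TCP pose, the force and the opening at its end, in the units of the state.
- arm.observe(): the state, without advancing time (a new reading comes with each control period).
- get_image(name): name is "scene" or "side" or "wrist"; returns the picture (384x512x3 uint8, red, green, blue); there is no depth.
- calibration(name): a dict with "fx", "fy", "cx", "cy" (pixels), "D" ([k1, k2, p1, p2, k3] as OpenCV has them; the pictures are not rectified), "extrinsics" (4x4, takes a point from camera to world coordinates). Camera axes: x right, y up, looking along -z (the intrinsics and any distortion apply to the point x, -y, -z); pixel columns grow to the right and rows downward; lengths in m; the calibration is good to about 2 mm. A picture is of the moment at which its call begins: read the wrist's pose just before it. calibration takes no time and is no camera call; for the wrist camera it gives the pose at the moment of the call.
- arm.sign_off(): hands the job in, once; it reports no verdict.
Trained networks look in the newest picture that a camera, given by its name, has taken for a name from the list of things; names that differ only in an ending like _2 or _b are one class to them, and where a whole thing is asked for, a point or a joint stands for the part that bears it (a point fixed in the world has none). Each returns a list of dicts, best first, with "p" (0 to 1); they miss things now and then, are a little off and sometimes report something else, mostly with a low value. They report only what shows in the picture. A call takes as long as a camera call. They do not tell look-alikes from the thing itself.
- silhouettes(camera, query): "region" (384x512 bool, what is visible of it) and "pixel" ([column, row] in pixels, amid what is visible of it).
- tip_of(camera, query): "pixel" ([column, row] in pixels: a listed point, or the origin of a listed thing).
The state is a dict: "clock": time; "q": joint angles; "joint_velocities": joint speeds; "joint_torque": joint torques, N m; "position": TCP position; "orientation": TCP orientation; "contact_force": force on the tool from outside, world axes, zero at the start; "moment": the same for the moment, N m; "gripper_width": finger opening in m.
Only numpy, scipy, OpenCV 4.12 (cv2) and the standard library are available. Lean on these libraries where they do the work, as an engineer would, in place of code of your own. Each camera call takes 0.05 s, during which the arm holds its last target.

## Working session

There is one attempt and no reset: what is moved stays moved. The work goes in short steps, Python scripts to look and compute and a tool call to move; the robot and the scene stay as the last step left them, time stands still between calls to the robot, and variables do not carry over. Pictures are saved under pics/ and viewed, and the job is handed in when it is done.

Besides the shell and the picture viewer there is one more tool, called after "Emit:" as name(argument=value, ...) on one line, values as JSON. apply_moves: Moves the arm, as the interface text tells. Shift numbers are shares of 20 mm and turn numbers shares of 5 degrees, none past 1 either way. Its arguments: {"type":"object","properties":{"targets":{"type":"array","items":{"type":"array","items":{"type":"number","minimum":-1,"maximum":1}}}},"required":["targets"]}

```bash
mkdir -p pics
cat > h.py <<'E'
import numpy as np, cv2
from bench import arm, get_image, calibration, silhouettes, tip_of
def save(n,img,s=1.5):
    cv2.imwrite(f'pics/{n}.png',cv2.resize(img[:,:,::-1],None,fx=s,fy=s))
def ray(cal,px):
    K=np.array([[cal['fx'],0,cal['cx']],[0,cal['fy'],cal['cy']],[0,0,1]])
    u=cv2.undistortPoints(np.array([[px]],float),K,np.array(cal['D'],float))[0,0]
    E=np.array(cal['extrinsics']); d=E[:3,:3]@np.array([u[0],-u[1],-1.]); return E[:3,3],d/np.linalg.norm(d)
def atz(cal,px,z):
    o,d=ray(cal,px); return o+d*(z-o[2])/d[2]
def proj(cal,P):
    P=np.atleast_2d(np.array(P,float)); E=np.array(cal['extrinsics']); c=(P-E[:3,3])@E[:3,:3]; c=c*[1,-1,-1]
    K=np.array([[cal['fx'],0,cal['cx']],[0,cal['fy'],cal['cy']],[0,0,1]])
    return cv2.projectPoints(c,np.zeros(3),np.zeros(3),K,np.array(cal['D'],float))[0][:,0]
E
python3 - <<'E'
from h import *
for c in ['scene','side','wrist']:
    save(c+'0',get_image(c))
    cal=calibration(c); print(c,cal['fx'],cal['D'],np.round(cal['extrinsics'],3).tolist())
s=arm.observe(); print(s)
E
```

```text
scene 398.3764735083716 [0.0139427 0.        0.        0.        0.       ] [[-0.989, 0.064, -0.133, 0.225], [-0.148, -0.429, 0.891, 0.996], [0.0, 0.901, 0.433, 0.545], [0.0, 0.0, 0.0, 1.0]]
side 373.2761869070562 [-0.02741176  0.          0.          0.          0.        ] [[-0.88, 0.219, -0.422, -0.042], [-0.475, -0.391, 0.788, 0.79], [0.007, 0.894, 0.448, 0.534], [0.0, 0.0, 0.0, 1.0]]
wrist 325.4029778699395 [0.01987431 0.         0.         0.         0.        ] [[0.228, 0.93, 0.287, 0.204], [-0.974, 0.218, 0.065, -0.543], [-0.002, -0.294, 0.956, 0.372], [0.0, 0.0, 0.0, 1.0]]
{'clock': 0.15, 'q': array([-1.55109696e+00,  1.58937948e-01,  1.59794078e+00, -2.41721170e-05,
        1.38621189e+00, -2.10080482e-01]), 'joint_velocities': array([-0.00180454, -0.0011995 , -0.00261975,  0.00011309,  0.00093138,
       -0.00042073]), 'joint_torque': array([ 5.35090057e-04, -3.96375954e+01, -3.31785715e+01, -2.12102354e-04,
        5.45532675e-03,  2.89935917e-05]), 'position': array([ 0.13093882, -0.55944893,  0.25552524]), 'orientation': array([-3.11939701e+00, -3.59979559e-01, -1.86406399e-04]), 'contact_force': array([-0.6218772 ,  0.63660726,  0.20738269]), 'moment': array([0.01119203, 0.02354939, 0.04080271]), 'gripper_width': 0.08534122467593479}
```

View pics/scene0.png

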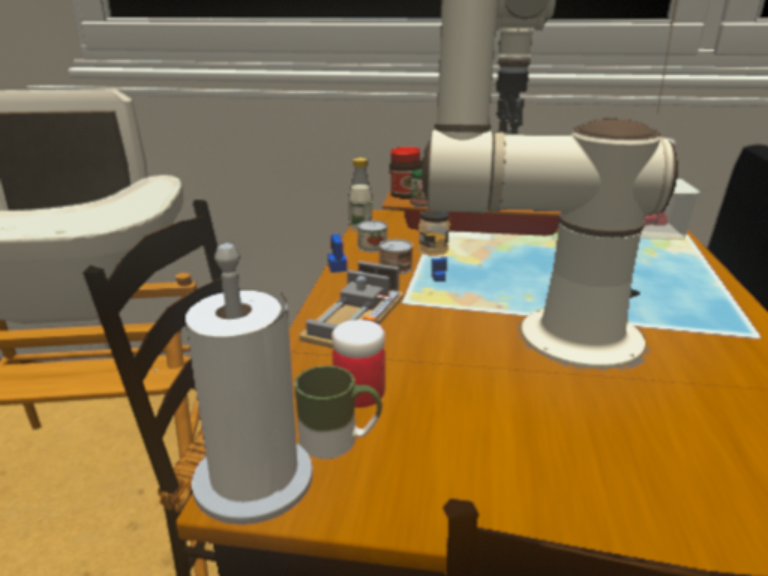

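View pics/side0.png

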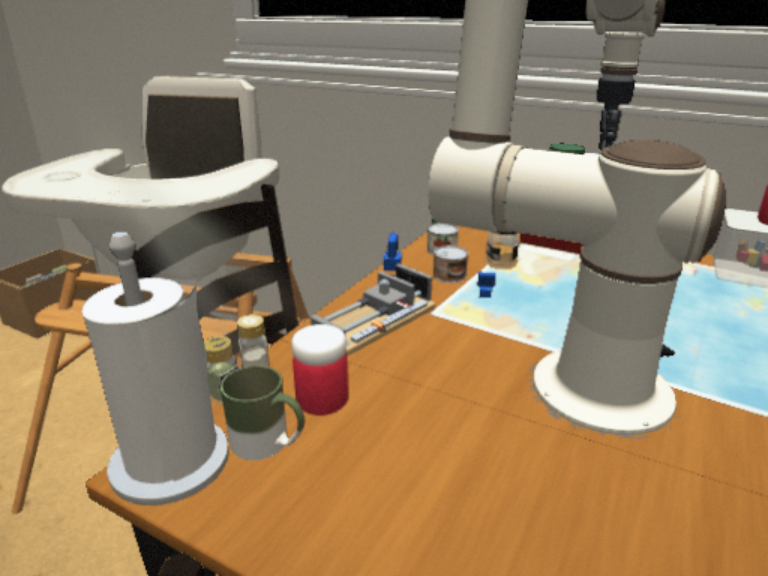

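View pics/wrist0.png

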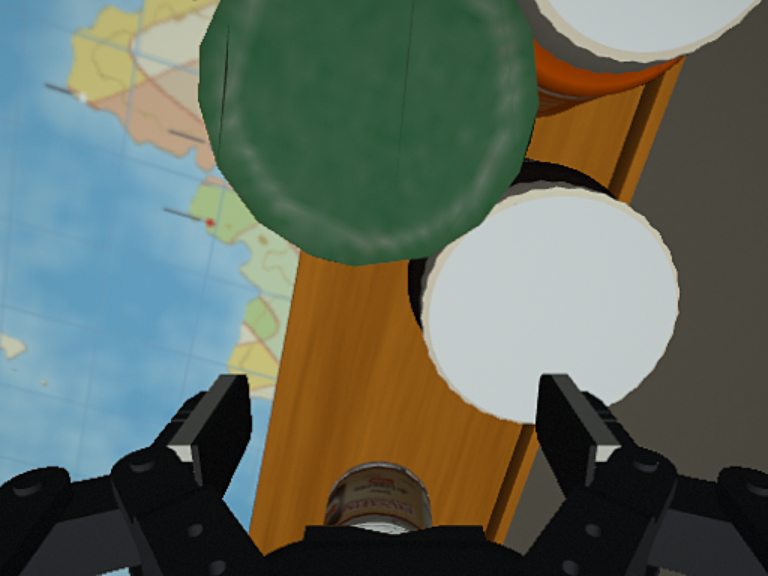

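The scene view shows a taller blue knob at (338,253), which is near the far edge. A smaller one is at (439,268), and the clamp is at about (355,300). I'll localise them next.

Run:
```python
from h import *
im={c:get_image(c) for c in ['scene','side']}
zs=dict(knob=0,clamp=0,shaft_foot=.05,pointer=.043,marker=.026,tin_1=0,sweet_jar=0,mug=0,spice_a=0,jar_low=0)
for q,z in zs.items():
    for c in ['scene','side']:
        cal=calibration(c)
        for r in tip_of(c,q)[:4]:
            print(q,c,round(r['p'],2),np.round(r['pixel'],1),np.round(atz(cal,r['pixel'],z),3))
for c,b in [('scene',(180,140,300,240)),('side',(190,140,350,240))]:
    x0,y0,x1,y1=b; save(c+'z',im[c][y0:y1,x0:x1],5 if c=='side' else 6)
```

```text
knob scene 0.56 [292.3 187.1] [ 0.27  -0.207  0.   ]
knob side 0.62 [260.7 176.9] [ 0.512 -0.248  0.   ]
clamp scene 0.88 [232.4 212. ] [ 0.432 -0.007  0.   ]
clamp side 0.78 [249.6 211.5] [ 0.426 -0.02   0.   ]
clamp side 0.38 [146.4 263.7] [0.513 0.306 0.   ]
shaft_foot scene 0.86 [236.9 193.1] [ 0.422 -0.031  0.05 ]
shaft_foot scene 0.37 [250.2 162.2] [ 0.422 -0.284  0.05 ]
shaft_foot side 0.86 [256.3 191.2] [ 0.424 -0.057  0.05 ]
pointer scene 0.8 [255.  197.2] [ 0.369 -0.026  0.043]
pointer side 0.9 [270.2 199.2] [ 0.372 -0.044  0.043]
marker scene 0.44 [247.5 213.1] [0.38  0.042 0.026]
marker side 0.61 [251.8 214.3] [0.39  0.03  0.026]
tin_1 scene 0.76 [268.4 181.8] [ 0.353 -0.239  0.   ]
tin_1 scene 0.72 [252.2 164.1] [ 0.432 -0.395  0.   ]
tin_1 scene 0.55 [246.  213.4] [ 0.392 -0.004  0.   ]
tin_1 side 0.77 [299.3 186.2] [ 0.366 -0.245  0.   ]
tin_1 side 0.73 [295.2 164.3] [ 0.454 -0.412  0.   ]
tin_1 side 0.51 [148.5 263.1] [0.51  0.302 0.   ]
tin_1 side 0.2 [214.2 266.2] [0.371 0.237 0.   ]
sweet_jar scene 0.8 [240.  259.6] [0.368 0.226 0.   ]
sweet_jar side 0.9 [214.9 265.1] [0.372 0.233 0.   ]
mug scene 0.65 [242.2 257.5] [0.365 0.216 0.   ]
mug scene 0.58 [228.5 293.5] [0.371 0.35  0.   ]
mug side 0.61 [182.6 298.6] [0.367 0.355 0.   ]
spice_a side 0.77 [147.9 262.5] [0.513 0.301 0.   ]
spice_a side 0.56 [170.8 247.5] [0.506 0.228 0.   ]
jar_low scene 0.69 [287.8 168. ] [ 0.296 -0.375  0.   ]
jar_low scene 0.42 [249.7 166. ] [ 0.438 -0.374  0.   ]
jar_low scene 0.39 [224.7 296.6] [0.377 0.36  0.   ]
jar_low side 0.8 [328.5 175. ] [ 0.312 -0.379  0.   ]
```

```bash
ls pics
```

```text
scene0.png
scenez.png
side0.png
sidez.png
wrist0.png
```

View pics/scenez.png

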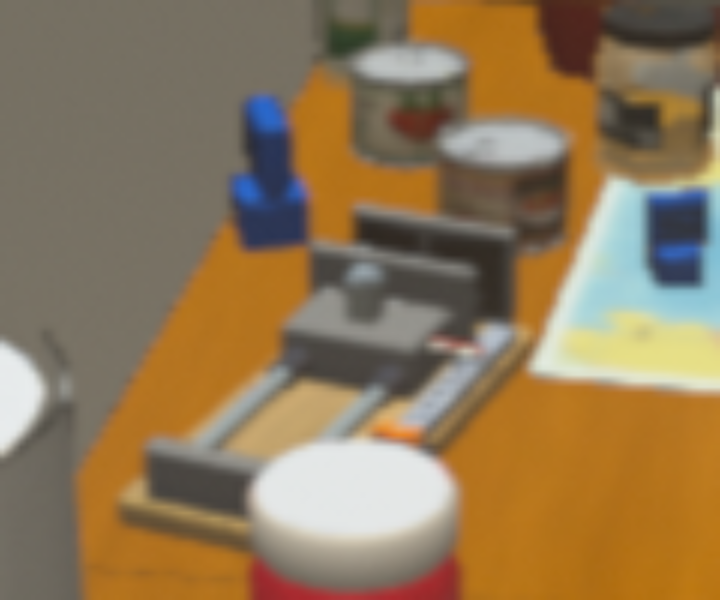

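View pics/sidez.png

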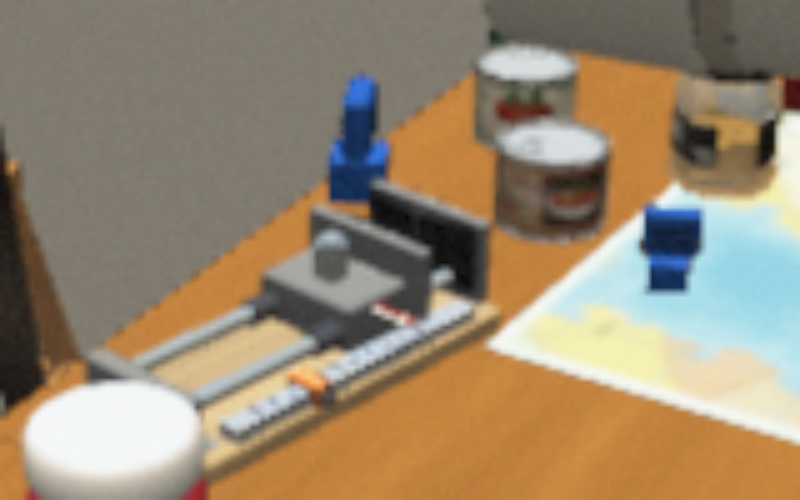

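The larger knob stands at about (0.51,-0.25). The clamp's +x runs roughly along world +y, and the rule is on the robot side. I'll move over the knob while rising a little.

Emit:
apply_moves(targets=[[0.5,-0.25,-0.4,0,0,0,-1],[1,-0.5,-0.4,0,0,0,-1],[1,-0.5,-0.4,0,0,0,-1],[1,-0.5,-0.4,0,0,0,-1],[1,-0.5,-0.4,0,0,0,-1],[1,-0.5,0,0,0,0,-1],[1,-0.5,0,0,0,0,-1],[1,-0.5,0,0,0,0,-1]])

```text
clock: 1.92
position: [0.2612, -0.4515, 0.2973]
orientation: [3.12, 0.36, 0.001]
contact_force: [-0.6, 0.3, -0.0]
gripper_width: 0.0855
```

Emit:
apply_moves(targets=[[1,-0.5,0,0,0,0,-1],[1,-0.5,0,0,0,0,-1],[1,-0.5,0,0,0,0,-1],[1,-0.5,0,0,0,0,-1],[1,-0.5,0,0,0,0,-1],[1,-0.5,0,0,0,0,-1],[1,-0.5,0,0,0,0,-1],[1,-0.5,0,0,0,0,-1]])

```text
clock: 2.58
position: [0.3986, -0.3369, 0.2971]
orientation: [3.12, 0.361, 0.001]
contact_force: [0.4, 0.0, 0.3]
gripper_width: 0.0853
```

Emit:
apply_moves(targets=[[1,-0.5,0,0,0,0,-1],[1,-0.5,0.4,0,0,0,-1],[1,-0.5,0.4,0,0,0,-1],[1,-0.5,0.4,0,0,0,-1],[0.5,-0.5,0.4,0,0,0,-1],[0,0,0.2,0,0,0,-1]])

```text
clock: 3.08
position: [0.4749, -0.2661, 0.2598]
orientation: [-3.118, -0.365, -0.0]
contact_force: [0.1, -0.1, -0.3]
gripper_width: 0.0852
```

Run:
```python
from h import *
s=arm.observe(); print(s['clock'],s['position'],s['orientation'],s['q'])
save('w1',get_image('wrist'))
cal=calibration('wrist')
for r in tip_of('wrist','knob'): print(r, atz(cal,r['pixel'],0))
print(np.round(cal['extrinsics'],3))
```

```text
3.0833 [ 0.47492674 -0.26607708  0.25981008] [-3.11841037e+00 -3.65340519e-01 -1.32424854e-05] [-7.33397465e-01  7.75083781e-02  1.67821102e+00  1.25112751e-03
  1.38726096e+00  6.03920923e-01]
{'pixel': [248.4, 129.1], 'p': 0.98} [ 0.50258035 -0.24398761  0.        ]
{'pixel': [193.1, 293.8], 'p': 0.59} [ 0.27324697 -0.21962442  0.        ]
[[ 0.23   0.929  0.288  0.547]
 [-0.973  0.221  0.066 -0.251]
 [-0.002 -0.296  0.955  0.376]
 [ 0.     0.     0.     1.   ]]
```

View pics/w1.png

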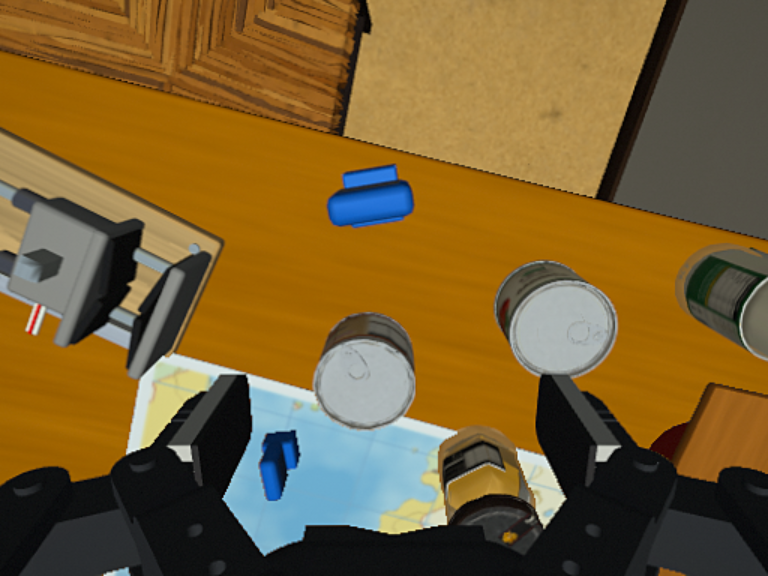

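The knob shows at (247,130) px, with its grip long axis roughly along the image's x. The clamp is at the left. I'll fit the knob's pose to its blue mask.

```bash
cat > fit.py <<'E'
from h import *
from scipy.optimize import minimize
def box(x0,x1,y0,y1,z0,z1):
    return np.array([[x,y,z] for x in(x0,x1) for y in(y0,y1) for z in(z0,z1)])
HUB=box(-.019,.019,-.019,.019,0,.032); GR=box(-.027,.027,-.010,.010,.032,.078)
def render(cal,p,z0=0,S=4):
    c,s=np.cos(p[2]),np.sin(p[2]); R=np.array([[c,-s,0],[s,c,0],[0,0,1]])
    m=np.zeros((384*S,512*S),np.uint8)
    for B in(HUB,GR):
        q=proj(cal,B@R.T+[p[0],p[1],z0]); h=cv2.convexHull(((q+.5)*S).astype(np.int32)); cv2.fillConvexPoly(m,h,255)
    return cv2.resize(m,(512,384),interpolation=cv2.INTER_AREA)/255.
def fit(cal,mask,p0,z0=0):
    M=mask.astype(float)
    f=lambda p:np.abs(render(cal,[p[0]/100,p[1]/100,p[2]],z0)-M).sum()/M.sum()
    best=None
    for y in np.linspace(0,np.pi,7)[:-1]:
        r=minimize(f,[p0[0]*100,p0[1]*100,y],method='Nelder-Mead',options=dict(initial_simplex=np.array([[0,0,0],[1,0,0],[0,1,0],[0,0,.3]])+[p0[0]*100,p0[1]*100,y],xatol=1e-3,fatol=1e-4))
        if best is None or r.fun<best.fun: best=r
    return best.x[0]/100,best.x[1]/100,best.x[2],best.fun
def blue(im):
    h=cv2.cvtColor(im,cv2.COLOR_RGB2HSV); return (h[...,0]>105)&(h[...,0]<128)&(h[...,1]>150)&(h[...,2]>40)
E
python3 - <<'E'
from fit import *
im=get_image('wrist'); cal=calibration('wrist')
m=blue(im); m[:,:]&=True
k=np.zeros_like(m); k[95:165,205:290]=m[95:165,205:290]
print(k.sum(), fit(cal,k,(.503,-.244)))
r=silhouettes('wrist','knob'); 
for a in r: print(a['p'],a['pixel'],a['region'].sum())
print(fit(cal,r[0]['region'],(.503,-.244)))
# clamp directions via fixed jaw plate top edge & points
for q,z in [('shaft_foot',.05),('pointer',.043)]:
    for a in tip_of('wrist',q)[:2]: print(q,a['p'],np.round(a['pixel']),atz(cal,a['pixel'],z))
# another look from scene/side
for c,b in [('scene',(150,190,210,245)),('side',(150,185,250,275))]:
    im=get_image(c); cal=calibration(c); mm=blue(im); k=np.zeros_like(mm); k[b[0]:b[1],b[2]:b[3]]=mm[b[0]:b[1],b[2]:b[3]]
    print(c,k.sum(),fit(cal,k,(.503,-.244)))
E
```

```text
1656 (np.float64(0.5057136550874849), np.float64(-0.24515956111125142), np.float64(2.0118024741153504), np.float64(0.19336932840769155))
0.76 [244.9, 129.3] 1763
0.76 [186.5, 305.2] 934
(np.float64(0.5057375253184248), np.float64(-0.24541318737368684), np.float64(1.973402654999962), np.float64(0.1249096348692625))
shaft_foot 0.92 [ 30. 169.] [ 0.41774596 -0.03919911  0.05      ]
pointer 0.7 [ 17. 217.] [ 0.35715291 -0.02218587  0.043     ]
scene 62 (np.float64(0.5113178733048305), np.float64(-0.26452662326882903), np.float64(1.7764500124857703), np.float64(2.637381404174573))
side 174 (np.float64(0.5098866214559359), np.float64(-0.24739296129789978), np.float64(2.059454609898496), np.float64(0.3371872887085869))
```

Knob fit: (0.506,-0.245), long axis about 114°. The clamp's +x is at about 78°. I'll get a better clamp view with the tool already at the final yaw.

Emit:
apply_moves(targets=[[0.01,-0.97,0,0,0,-1,-1],[0.09,-0.96,0,0,0,-1,-1],[0.18,-0.95,0,0,0,-1,-1],[0.26,-0.93,0,0,0,-1,-1],[0.34,-0.91,0,0,0,-1,-1],[0.42,-0.87,0,0,0,-1,-1],[0.49,-0.83,0,0,0,-1,-1]])

```text
clock: 4.07
position: [0.4439, -0.1366, 0.2607]
orientation: [2.865, 1.287, 0.001]
contact_force: [-0.6, 0.1, 0.2]
gripper_width: 0.0855
```

Emit:
apply_moves(targets=[[0.56,-0.79,0,0,0,-1,-1],[0.63,-0.74,0,0,0,-1,-1],[0.69,-0.68,0,0,0,-1,-1],[0.75,-0.62,0,0,0,-1,-1],[0.8,-0.55,0,0,0,-1,-1],[0.84,-0.48,0,0,0,-1,-1],[0,0,0,0,0,0,-1]])

```text
clock: 4.65
position: [0.4179, -0.0215, 0.2606]
orientation: [-2.434, -1.986, -0.001]
contact_force: [0.1, -1.3, 0.1]
gripper_width: 0.0855
```

Run:
```python
from h import *
s=arm.observe(); print(s['clock'],s['position'],s['orientation'],s['q'])
save('w2',get_image('wrist'))
cal=calibration('wrist')
for q,z in [('shaft_foot',.05),('pointer',.043),('marker',.026),('clamp',0)]:
    for a in tip_of('wrist',q)[:2]: print(q,a['p'],np.round(a['pixel'],1),atz(cal,a['pixel'],z))
```

```text
4.65 [ 0.41792082 -0.02154079  0.26059072] [-2.43351787e+00 -1.98613322e+00 -1.48753101e-03] [-3.42817812e-01 -2.74146024e-01  2.00200122e+00  1.05976547e-03
  1.41363848e+00 -1.41218423e-01]
shaft_foot 0.6 [263.1 181.3] [ 0.41609711 -0.03760414  0.05      ]
pointer 0.92 [210.6 179.3] [ 0.36158378 -0.02593422  0.043     ]
marker 0.76 [221.5 116.5] [0.38631563 0.03416327 0.026     ]
clamp 0.84 [260.3 146.1] [ 0.41890837 -0.00880553  0.        ]
```

View pics/w2.png

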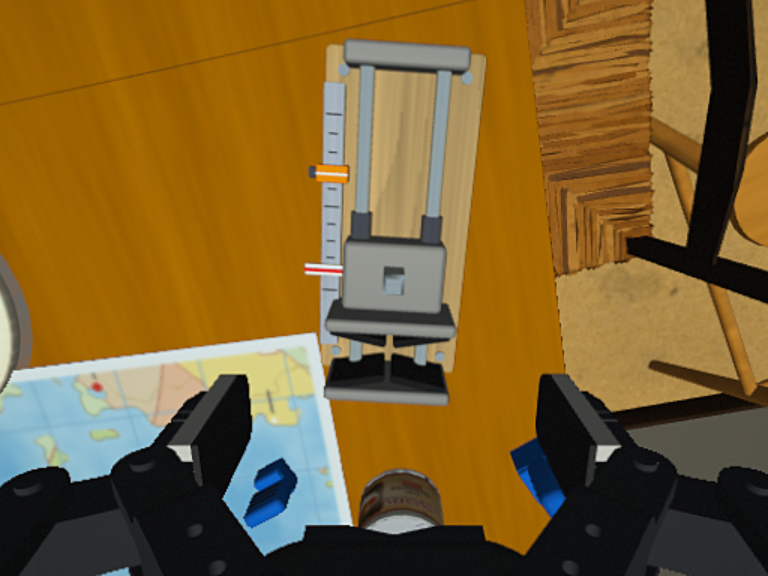

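Clear view (1.5x px): the board corners are (328,45), (486,55), (453,372) and (321,360). The shaft is at (393,281), the pointer line at (323,269) and the marker at (330,173).

Run:
```python
from h import *
im=get_image('wrist'); save('w2z',im[20:280,190:340],4)
im2=im[150:260,190:320]; save('w2y',im2,6)
cal=calibration('wrist')
C=[atz(cal,np.array(p)/1.5,.016) for p in [(328,45),(486,55),(453,372),(321,360)]]
TL,TR,BR,BL=C
for a,b in [(BL,TL),(BR,TR),(TR,TL),(BR,BL)]:
    d=a-b; d=b-a; print(np.round(np.linalg.norm(d),4), np.degrees(np.arctan2(d[1],d[0])))
print(np.mean(C,0))
# rod dirs
```

```text
0.2316 74.34205523265813
0.2361 74.75551391670687
0.1061 164.74545002394476
0.1079 162.33983219017287
[ 0.42329094 -0.01174711  0.016     ]
```

View pics/w2y.png

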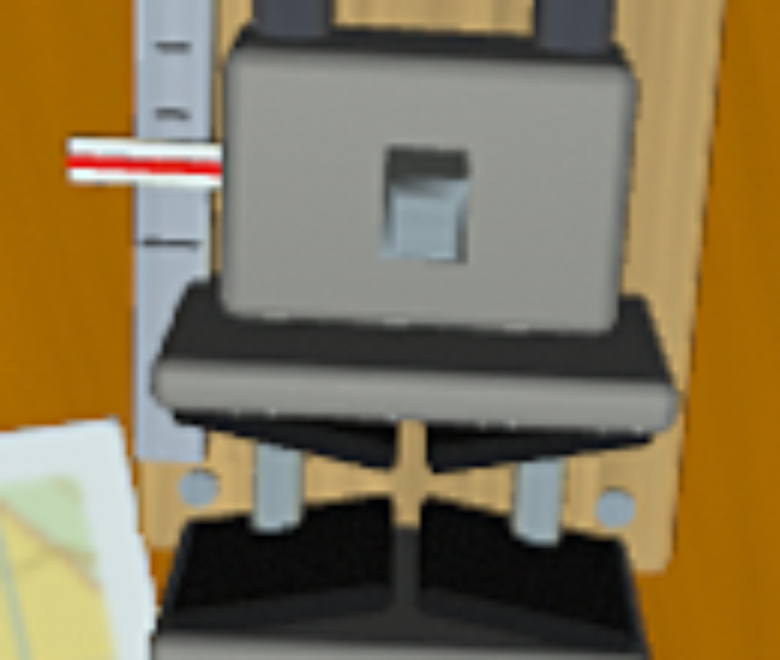

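Run:
```python
from h import *
cal=calibration('wrist'); y=np.radians(74.5); ux=np.array([np.cos(y),np.sin(y)]); uy=np.array([-ux[1],ux[0]])
z=lambda a,b:(190+a/6-.42,150+b/6-.42)
f=atz(cal,z(427,148),.05)[:2]; S=f-.007*ux; print('shaft from foot edge',S)
t=atz(cal,z(427,262),.07)[:2]; print('from -x chamfer base edge',t+.007*ux)
c=[atz(cal,z(*p),.05)[:2] for p in [(232,55),(632,65),(612,330),(225,315)]]
print('carriage',[ (round(float((p-S)@ux),4),round(float((p-S)@uy),4)) for p in c])
P=atz(cal,z(68,160),.043)[:2]; print('pointer tip rel S',(P-S)@ux,(P-S)@uy,P)
p2=atz(cal,z(222,167),.043)[:2]; d=P-p2; print('ptr dir',np.degrees(np.arctan2(d[1],d[0])))
for m in [(332-15+0,173),(316,171),(348,175)]:
    M=atz(cal,(m[0]/1.5-.17,m[1]/1.5-.17),.026)[:2]; print('marker rel',(M-S)@ux,(M-S)@uy)
```

```text
shaft from foot edge [ 0.4135519  -0.03782057]
from -x chamfer base edge [ 0.41439479 -0.03837941]
carriage [(0.0212, 0.0341), (0.0237, -0.0339), (-0.0241, -0.0348), (-0.0256, 0.0338)]
pointer tip rel S -0.0008543079187890356 0.06299072921801752 [ 0.35262381 -0.02181027]
ptr dir 165.37294360552912
marker rel 0.06157288237845122 0.055645248822017754
marker rel 0.06289318703289118 0.05636286416336324
marker rel 0.061573825786404766 0.033922068438250276
```

View pics/w2z.png

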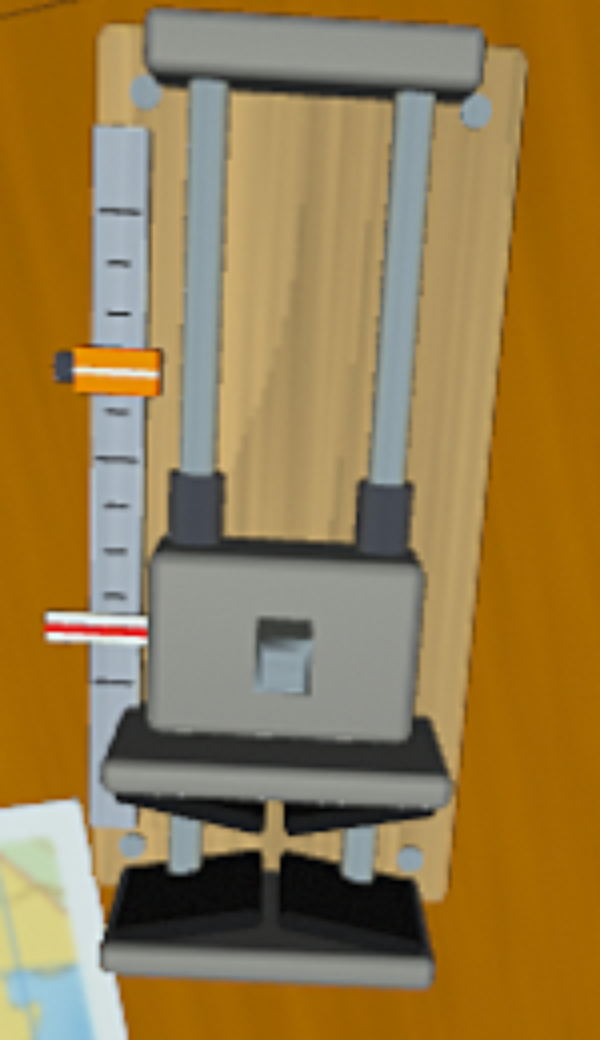

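Shaft at about (0.414,-0.038), clamp yaw about 74.5°, needed opening about 62 mm. Next is the knob.

Emit:
apply_moves(targets=[[-0.84,0.55,0,0,0,-1,-1],[-0.88,0.47,0,0,0,-1,-1],[-0.92,0.39,0,0,0,-1,-1],[-0.95,0.31,0,0,0,-1,-1],[-0.98,0.23,0,0,0,-1,-1],[-0.99,0.14,0,0,0,-1,-1],[-1,0.05,0,0,0,-1,-1],[-1,-0.05,0.5,0,0,-0.2,-1]])

```text
clock: 5.62
position: [0.4774, -0.1755, 0.252]
orientation: [1.703, 2.636, -0.0]
contact_force: [-0.1, 0.0, 0.5]
gripper_width: 0.085
```

Emit:
apply_moves(targets=[[-1,-0.05,0.5,0,0,0,-1],[-1,-0.05,0.5,0,0,0,-1],[-1,-0.05,0.5,0,0,0,-1],[-1,-0.05,0.5,0,0,0,-1],[0,0,0,0,0,0,-1]])

```text
clock: 6.03
position: [0.5047, -0.2507, 0.2077]
orientation: [-1.711, -2.631, 0.001]
contact_force: [-0.8, -0.3, 0.5]
gripper_width: 0.085
```

```bash
python3 - <<'E'
from fit import *
s=arm.observe(); print(s['clock'],s['position'],s['orientation'],s['q'])
im=get_image('wrist'); cal=calibration('wrist')
for a in silhouettes('wrist','knob')[:2]:
    print(a['p'],a['pixel'],a['region'].sum()); 
    f=fit(cal,a['region'],(.506,-.245)); print(f)
    o=im.copy(); r=render(cal,f); e=(r>.5).astype(np.uint8); c,_=cv2.findContours(e,0,1); cv2.drawContours(o,c,-1,(255,255,0),1)
    save('w3_%d'%a['pixel'][0],o)
save('w3',im)
E
ls pics
```

```text
6.0333 [ 0.50472475 -0.25070903  0.20769027] [-1.71110725e+00 -2.63147487e+00  1.04902729e-03] [-6.74941585e-01  1.72030001e-01  1.68004931e+00 -9.69329315e-04
  1.29215028e+00 -1.09237313e+00]
0.7 [266.2, 171.0] 2468
(np.float64(0.505207241655188), np.float64(-0.2413521210693986), np.float64(1.9738273419784895), np.float64(0.07234404296564656))
0.65 [31.8, 21.1] 1920
(np.float64(0.5093441840277766), np.float64(-0.2742731441293724), np.float64(1.9717412192135733), np.float64(2.3336519607843136))
scene0.png
scenez.png
side0.png
sidez.png
w1.png
w2.png
w2y.png
w2z.png
w3.png
w3_266.png
w3_31.png
wrist0.png
```

View pics/w3.png

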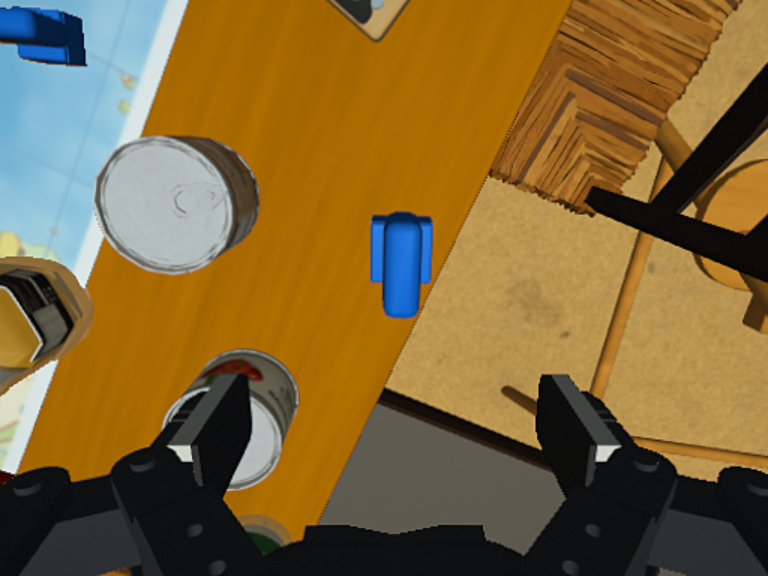

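Run:
```python
import cv2
a=cv2.imread('pics/w3_266.png'); cv2.imwrite('pics/w3o.png',cv2.resize(a[270:510,330:510],None,fx=2.5,fy=2.5))
```

```text
(no output)
```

View pics/w3o.png

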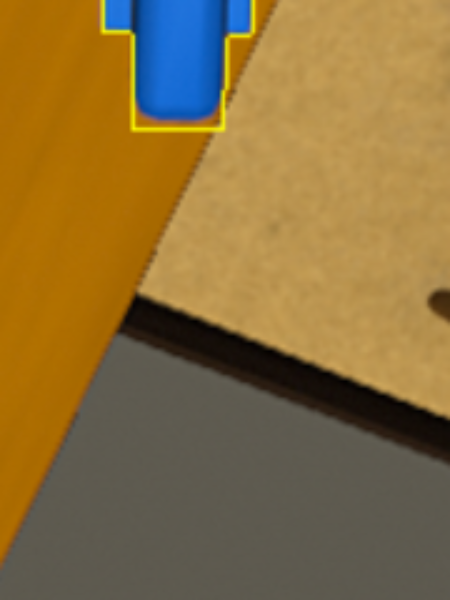

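The overlay matches. The knob is at (0.505,-0.241), yaw 113°. I'll centre, descend to TCP z of about 0.064 and grip.

Emit:
apply_moves(targets=[[0.41,0.21,0,0,0,0.15,-1],[0,0,0.9,0,0,0,-1],[0,0,0.9,0,0,0,-1],[0,0,0.9,0,0,0,-1],[0,0,0.9,0,0,0,-1],[0,0,0.9,0,0,0,-1],[0,0,0.9,0,0,0,-0.6],[0,0,0.9,0,0,0,-0.6]])

```text
clock: 6.8
position: [0.506, -0.238, 0.0844]
orientation: [1.724, 2.625, 0.0]
contact_force: [0.3, -0.8, -0.6]
gripper_width: 0.0684
```

Run:
```python
from h import *
s=arm.observe(); print(s['clock'],s['position'],s['orientation'],s['contact_force'],s['gripper_width'])
save('w4',get_image('wrist'))
```

```text
6.8 [ 0.50601856 -0.23800598  0.08444442] [1.72359526e+00 2.62507677e+00 9.47495385e-05] [ 0.30339321 -0.77368581 -0.57709618] 0.06839239306733737
```

View pics/w4.png

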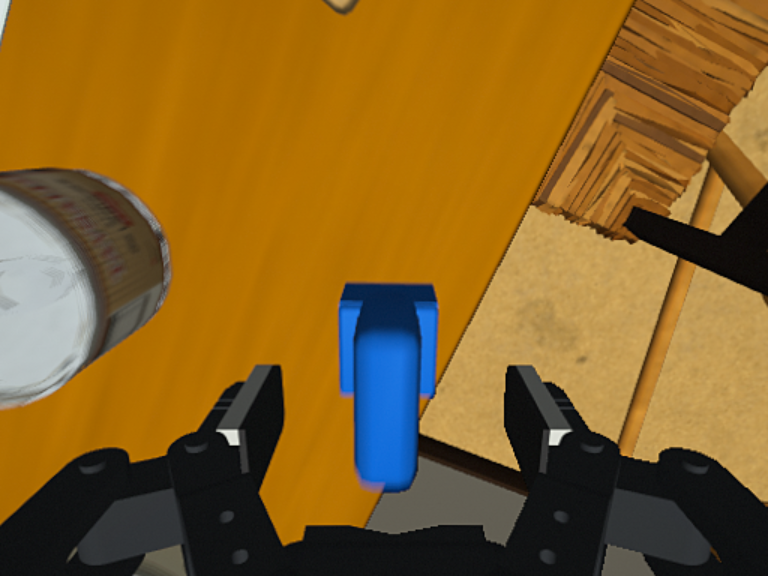

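The knob sits between the open fingers, about 2 mm to the left (388 vs 394 px). I'll correct, go down and close.

Emit:
apply_moves(targets=[[-0.14,-0.1,0.5,0,0,0,-0.6],[0,0,0.5,0,0,0,-0.6],[0,0,0,0,0,0,1],[0,0,0,0,0,0,1],[0,0,0,0,0,0,1],[0,0,0,0,0,0,1],[0,0,0,0,0,0,1],[0,0,0,0,0,0,1]])

```text
clock: 7.52
position: [0.5058, -0.2422, 0.0654]
orientation: [1.723, 2.624, -0.0]
contact_force: [0.2, -0.1, 3.8]
gripper_width: 0.0193
```

Emit:
apply_moves(targets=[[0,0,0,0,0,0,1],[0,0,0,0,0,0,1]])

```text
clock: 7.68
position: [0.5058, -0.2422, 0.0654]
orientation: [1.723, 2.624, -0.0]
contact_force: [-1.0, -0.3, 6.4]
gripper_width: 0.0191
```

Emit:
apply_moves(targets=[[0,0,-0.4,0,0,0,1],[0,0,-0.8,0,0,0,1],[0,0,-1,0,0,0,1],[0,0,-1,0,0,0,1],[0,0,-1,0,0,0,1],[0,0,-1,0,0,0,1],[0,0,-0.6,0,0,0,1]])

```text
clock: 8.27
position: [0.5055, -0.242, 0.1826]
orientation: [1.723, 2.624, -0.0]
contact_force: [-0.3, 0.3, -1.0]
gripper_width: 0.0191
```

Run:
```python
from fit import *
s=arm.observe(); print(s['clock'],s['position'],s['orientation'],s['contact_force'],s['gripper_width'])
im=get_image('wrist'); cal=calibration('wrist')
m=blue(im); m[:,:150]=0; m[:,380:]=0
z0=s['position'][2]-.0654; yaw=2*np.arctan2(s['orientation'][1],s['orientation'][0])
o=im.copy()
p=[s['position'][0],s['position'][1],yaw]
e=(render(cal,p,z0)>.5).astype(np.uint8); c,_=cv2.findContours(e,0,1); cv2.drawContours(o,c,-1,(255,255,0),1)
save('w5',o)
```

```text
8.2667 [ 0.50550972 -0.24201596  0.18260406] [ 1.72313672e+00  2.62427256e+00 -3.05990207e-04] [-0.28363579  0.31000529 -1.02392841] 0.019120893978226812
```

View pics/w5.png

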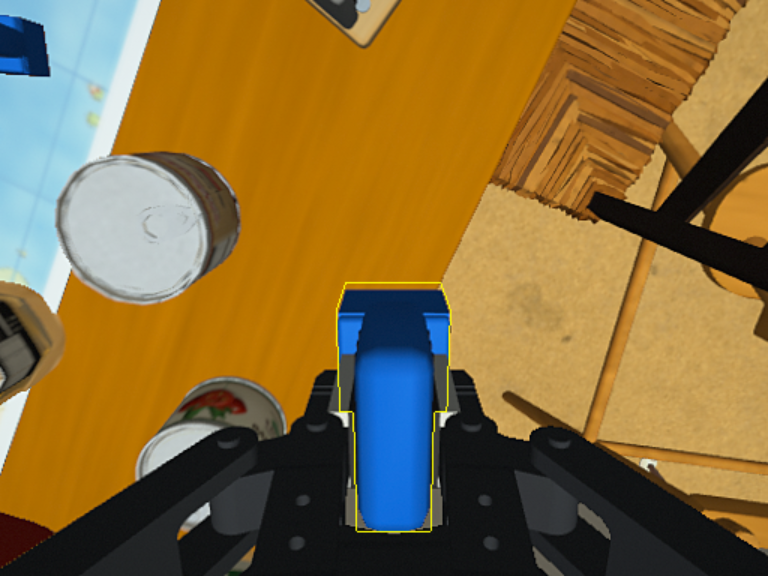

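The overlay shows the knob held square and within about 2 mm of the TCP along tool x. I'll carry it above the shaft and turn to the clamp's yaw.

Emit:
apply_moves(targets=[[0.93,-0.01,0,0,0,1,1],[0.93,-0.09,0,0,0,1,1],[0.92,-0.17,0,0,0,1,1],[0.9,-0.25,0,0,0,1,1],[0.87,-0.33,0,0,0,1,1],[0.84,-0.4,0,0,0,1,1],[0.8,-0.48,0,0,0,1,1],[0.76,-0.54,0,0,0,0.8,1]])

```text
clock: 8.98
position: [0.4432, -0.1043, 0.1791]
orientation: [-2.505, -1.893, 0.001]
contact_force: [0.1, 0.0, -1.6]
gripper_width: 0.0194
```

Emit:
apply_moves(targets=[[0.72,-0.6,0,0,0,0,1],[0.72,-0.6,0,0,0,0,1],[0.72,-0.6,0,0,0,0,1],[0.72,-0.6,0,0,0,0,1],[0,0,0,0,0,0,1]])

```text
clock: 9.4
position: [0.4115, -0.0344, 0.1788]
orientation: [-2.497, -1.9, 0.002]
contact_force: [0.4, -0.4, -1.1]
gripper_width: 0.0196
```

Run:
```python
from fit import *
s=arm.observe(); print(s['clock'],s['position'],s['orientation'],s['contact_force'],s['gripper_width'])
yaw=2*np.arctan2(s['orientation'][1],s['orientation'][0]); print(np.degrees(yaw)%360)
for c in['wrist','scene','side']:
    im=get_image(c)
    if c=='wrist': save('w6',im)
    elif c=='scene': save('s6',im[130:230,190:300],6)
    else: save('d6',im[130:240,200:330],6)
```

```text
9.4 [ 0.411523   -0.03441613  0.17878165] [-2.49705060e+00 -1.90023904e+00  1.93306425e-03] [ 0.39813238 -0.44004367 -1.08581965] 0.01964102480585686
74.54179118051314
```

View pics/w6.png

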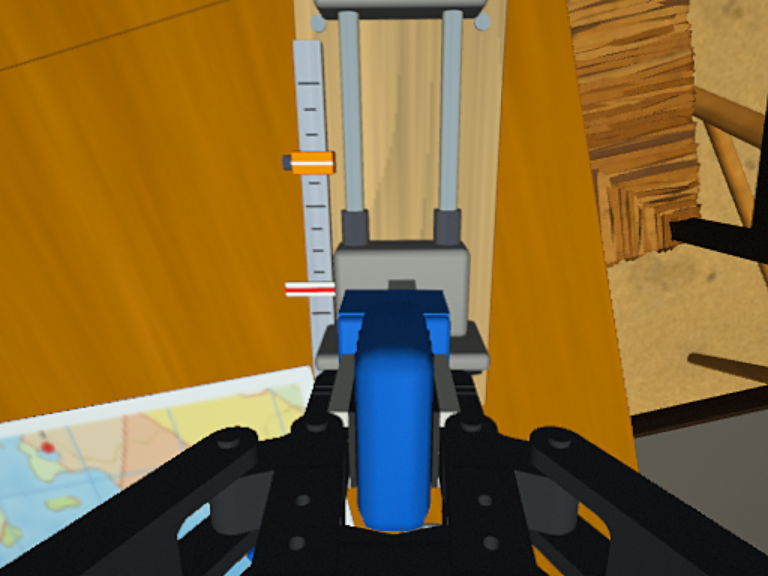

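View pics/s6.png

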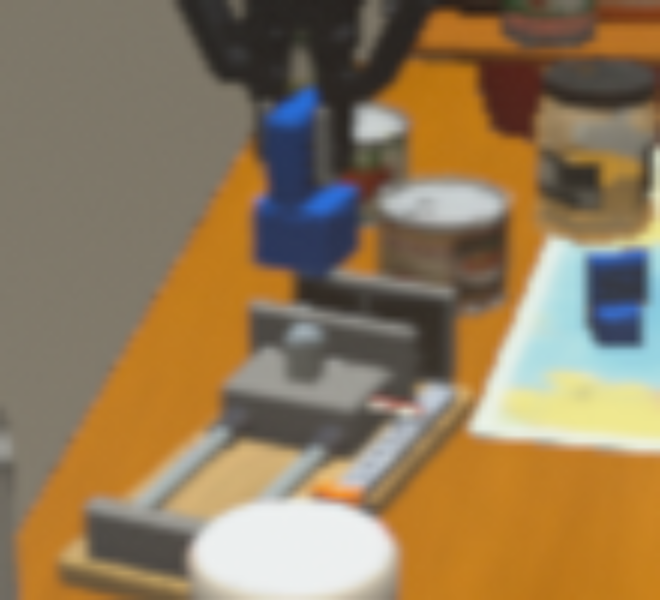

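View pics/d6.png

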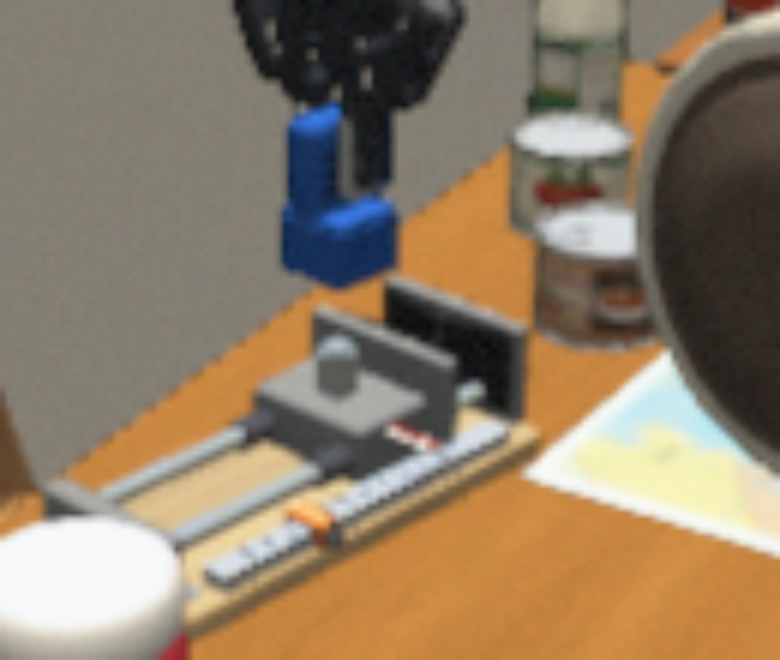

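The knob hovers behind the shaft, and the shaft foot's front edge shows at (402,282). I'll measure the shaft and the hub edge in this same picture.

Run:
```python
from fit import *
im=get_image('wrist'); save('w6z',im[150:250,205:325],6)
```

```text
(no output)
```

View pics/w6z.png

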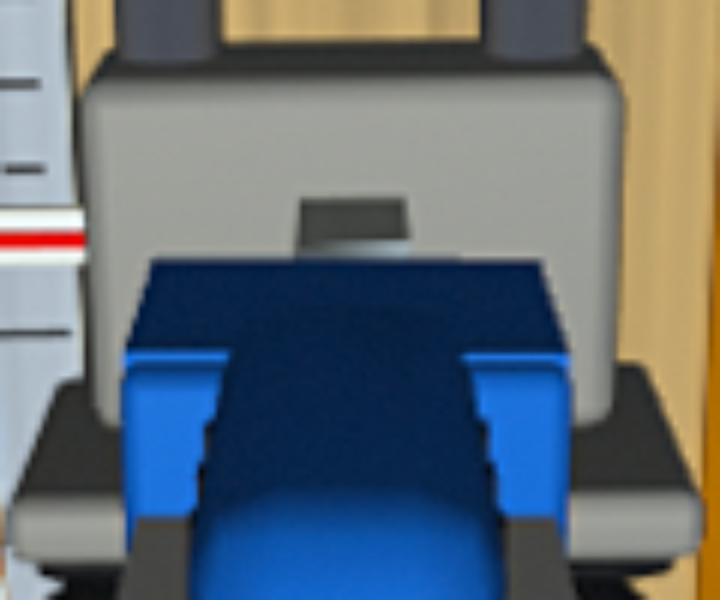

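Run:
```python
from fit import *
cal=calibration('wrist'); s=arm.observe(); y=np.radians(74.54); ux=np.array([np.cos(y),np.sin(y)]); vy=np.array([np.sin(y),-np.cos(y)])
T=s['position'][:2]; print(s['clock'],T)
z=lambda a,b:(205+a/6-.42,150+b/6-.42)
tl=lambda P:np.round([(P[:2]-T)@ux*1000,(P[:2]-T)@vy*1000],1)
kb=s['position'][2]-.0654
for n,p,h in [('hub bl',(152,261),kb),('hub br',(542,261),kb),('hub tl',(128,357),kb+.032),('hub tr',(568,357),kb+.032),('shaft l',(300,199),.05),('shaft r',(406,199),.05),('ptr',(20,240),.043)]:
    print(n,tl(atz(cal,z(*p),h)))
for P,h in [((310,163),.026)]: print('marker',tl(atz(cal,(P[0]/1.5,P[1]/1.5),h)))
```

```text
9.6 [ 0.41369163 -0.03749669]
hub bl [ 17.7 -19.2]
hub br [17.6 18.9]
hub tl [ 19.4 -18. ]
hub tr [19.4 18. ]
shaft l [ 6.  -6.3]
shaft r [6.  7.6]
ptr [ -1.6 -44.5]
marker [ 61.4 -45. ]
```

Hub and shaft agree within 1 mm. I'll descend with a tiny correction.

Emit:
apply_moves(targets=[[-0.03,0.03,0.6,0,0,0,1],[0,0,0.6,0,0,0,1],[0,0,0.5,0,0,0,1],[0,0,0.4,0,0,0,1],[0,0,0.2,0,0,0,1],[0,0,0,0,0,0,1]])

```text
clock: 10.1
position: [0.4135, -0.0377, 0.1333]
orientation: [-2.501, -1.898, 0.002]
contact_force: [-0.2, -0.4, -0.5]
gripper_width: 0.0192
```

Run:
```python
from h import *
s=arm.observe(); print(s['clock'],s['position'],s['contact_force'],s['moment'])
im=get_image('wrist'); save('w7',im)
```

```text
10.1 [ 0.4134528  -0.03774408  0.13325844] [-0.19891352 -0.37351299 -0.5476433 ] [ 0.01512537  0.04100007 -0.00738219]
```

View pics/w7.png

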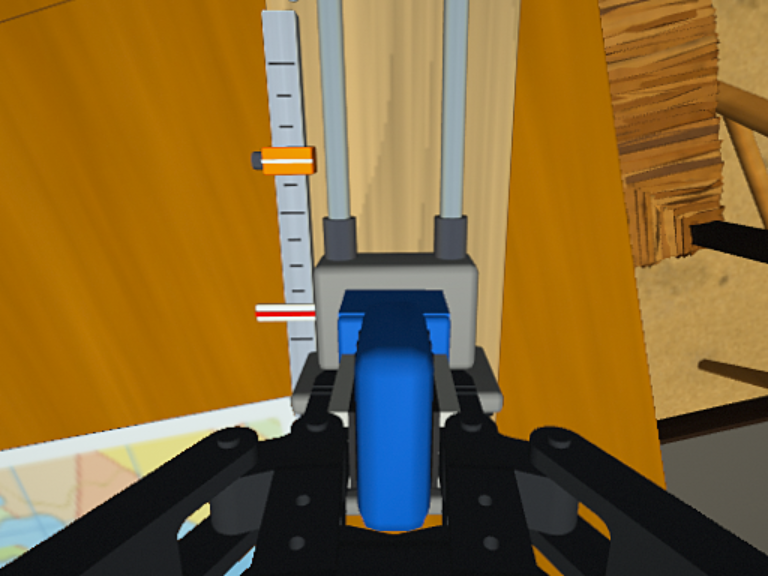

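The knob underside is at 68 mm with no contact force, so it's around the shaft top. I'll go down the rest.

Emit:
apply_moves(targets=[[0,0,0.3,0,0,0,1],[0,0,0.3,0,0,0,1],[0,0,0.2,0,0,0,1],[0,0,0.1,0,0,0,1],[0,0,0,0,0,0,1]])

```text
clock: 10.57
position: [0.4138, -0.0377, 0.1158]
orientation: [-2.502, -1.899, 0.001]
contact_force: [-0.5, 0.5, -1.0]
gripper_width: 0.0198
```

Emit:
apply_moves(targets=[[0,0,0.05,0,0,0,1],[0,0,0.05,0,0,0,1],[0,0,0,0,0,0,1]])

```text
clock: 10.82
position: [0.4144, -0.0379, 0.1153]
orientation: [2.502, 1.9, 0.0]
contact_force: [-3.3, 1.1, 5.7]
gripper_width: 0.0193
```

Run:
```python
from fit import *
s=arm.observe(); print(s['clock'],s['position'],s['contact_force'],s['moment'])
im=get_image('wrist'); cal=calibration('wrist'); save('w8z',im[150:250,160:325],4.5)
im=get_image('scene'); save('s8',im[130:230,190:300],5)
```

```text
10.8167 [ 0.41437994 -0.03789202  0.11531143] [-3.28893386  1.09764069  5.74820639] [ 0.20806007  0.61049563 -0.04828236]
```

View pics/w8z.png

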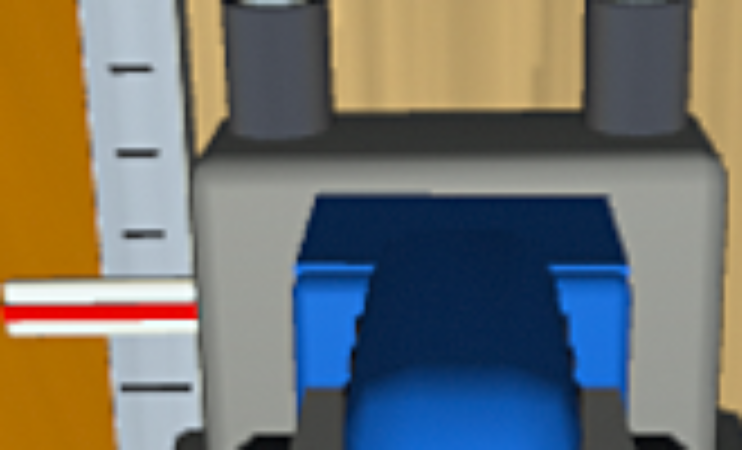

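View pics/s8.png

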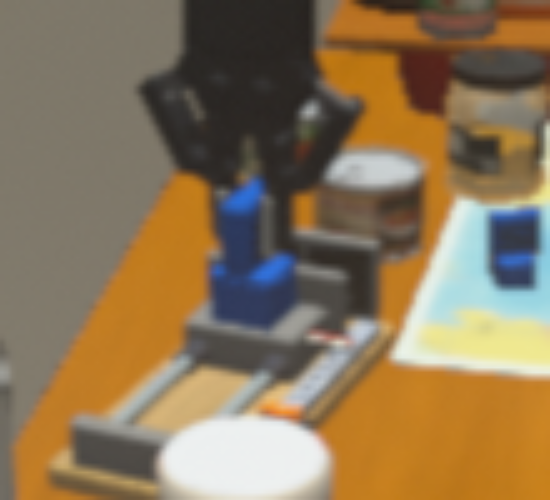

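Seated: contact force of 5.7 N at the expected height (TCP 0.1153). Now I'll pull along tool +x, short of the mark first.

Emit:
apply_moves(targets=[[0.2,0,0,0,0,0,1],[0.4,0,0,0,0,0,1],[0.4,0,0,0,0,0,1],[0.4,0,0,0,0,0,1],[0.4,0,0,0,0,0,1],[0.4,0,0,0,0,0,1],[0.4,0,0,0,0,0,1],[0.2,0,0,0,0,0,1]])

```text
clock: 11.58
position: [0.4292, 0.0155, 0.1153]
orientation: [2.499, 1.9, -0.004]
contact_force: [-5.6, -7.5, 9.2]
gripper_width: 0.0191
```

Emit:
apply_moves(targets=[[0,0,0,0,0,0,1],[0,0,0,0,0,0,1]])

```text
clock: 11.75
position: [0.4292, 0.0153, 0.1153]
orientation: [2.499, 1.9, -0.004]
contact_force: [-5.3, -5.8, 8.7]
gripper_width: 0.0197
```

```bash
cat > m.py <<'E'
from fit import *
import sys
n=sys.argv[1]
s=arm.observe(); print(s['clock'],s['position'],s['orientation'],s['contact_force'],s['moment'],s['gripper_width'])
im=get_image('wrist'); cal=calibration('wrist'); save(n,im); save(n+'z',im[90:250,150:325],4.5)
y=np.radians(74.54); ux=np.array([np.cos(y),np.sin(y)])
r={}
for q,z in [('pointer',.043),('marker',.026)]:
    for a in tip_of('wrist',q)[:1]: P=atz(cal,a['pixel'],z); r[q]=P[:2]; print(q,a['p'],a['pixel'],P)
if len(r)==2: print('gap mm',(r['marker']-r['pointer'])@ux*1000)
E
python3 m.py w9
```

```text
11.75 [0.4291501  0.01533349 0.11533068] [ 2.49926372  1.90045691 -0.0038172 ] [-5.30937467 -5.75721645  8.72039433] [-0.9859521   1.08377654  0.02750996] 0.01965370548962455
pointer 0.77 [170.9, 222.6] [0.37274655 0.02664676 0.043     ]
marker 0.88 [191.5, 195.5] [0.38577653 0.03580869 0.026     ]
gap mm 12.30375981570424
```

View pics/w9z.png

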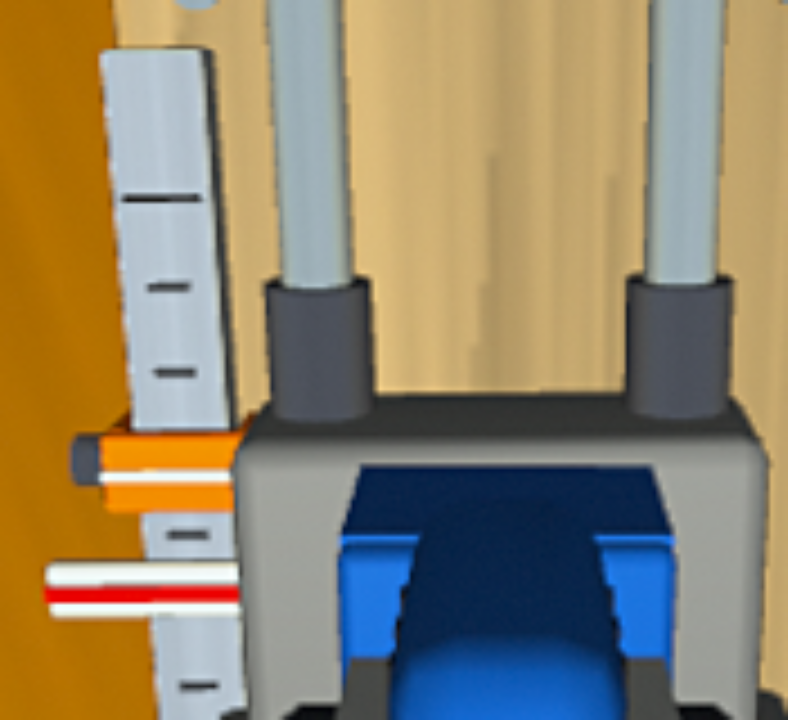

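Run:
```python
from fit import *
cal=calibration('wrist'); y=np.radians(74.54); ux=np.array([np.cos(y),np.sin(y)])
z=lambda a,b:(150+a/4.5-.39,90+b/4.5-.39)
p=atz(cal,z(145,594),.043); m=atz(cal,z(165,478),.026); print((m-p)[:2]@ux*1000)
```

```text
11.4176957411625
```

Emit:
apply_moves(targets=[[0.2,0,0,0,0,0,1],[0.2,0,0,0,0,0,1],[0.1,0,0,0,0,0,1],[0,0,0,0,0,0,1],[0,0,0,0,0,0,1],[0,0,0,0,0,0,1]])

```text
clock: 12.4
position: [0.4317, 0.0247, 0.1153]
orientation: [2.5, 1.9, -0.004]
contact_force: [-5.8, -7.4, 9.8]
gripper_width: 0.0194
```

```bash
python3 m.py w10
```

```text
12.4 [0.43167367 0.0246562  0.11532947] [ 2.49964795  1.90001807 -0.00449783] [-5.81762137 -7.43378549  9.83313278] [-0.99539276  1.13293596  0.05029852] 0.019365708150719748
pointer 0.84 [170.2, 222.7] [0.37481972 0.03610667 0.043     ]
marker 0.93 [192.0, 208.2] [0.38565914 0.03662463 0.026     ]
gap mm 3.38863674724635
```

View pics/w10z.png

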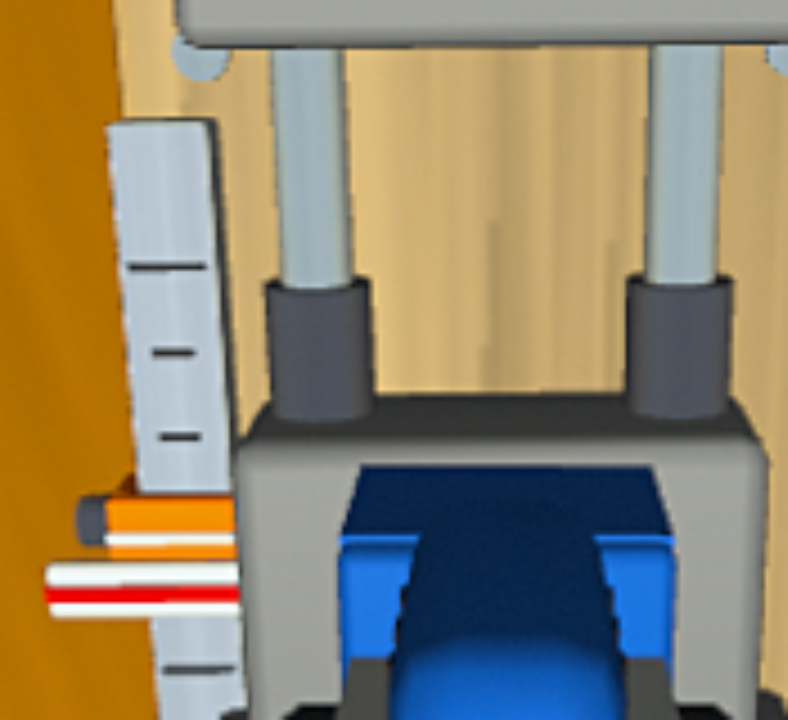

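The pointer's red line is just short of the marker's white line; the estimate is 2–3 mm, though parallax matters here. I'll cross-check with the side and scene cameras.

```bash
cat > m2.py <<'E'
from fit import *
import sys
n=sys.argv[1]; y=np.radians(74.54); ux=np.array([np.cos(y),np.sin(y)])
for c,b in [('side',(180,260,215,295)),('scene',(180,240,225,285))]:
    im=get_image(c); cal=calibration(c); save(n+c,im[b[0]:b[1],b[2]:b[3]],8)
    r={}
    for q,z in [('pointer',.043),('marker',.026)]:
        for a in tip_of(c,q)[:1]: P=atz(cal,a['pixel'],z); r[q]=P[:2]; print(c,q,round(a['p'],2),a['pixel'],P)
    if len(r)==2: print('gap mm',(r['marker']-r['pointer'])@ux*1000)
cal=calibration('wrist'); z=lambda a,b:(150+a/4.5-.39,90+b/4.5-.39)
p=atz(cal,z(145,594),.043); m=atz(cal,z(170,538),.026); print('hand wrist',(m-p)[:2]@ux*1000)
E
python3 m2.py x10
```

```text
side pointer 0.77 [252.8, 209.4] [0.38625453 0.03106545 0.043     ]
scene pointer 0.76 [249.2, 205.5] [0.37707811 0.02827389 0.043     ]
scene marker 0.72 [237.5, 209.7] [0.41064462 0.02578708 0.026     ]
gap mm 6.550840292439768
hand wrist 1.9779094491558735
```

View pics/x10side.png

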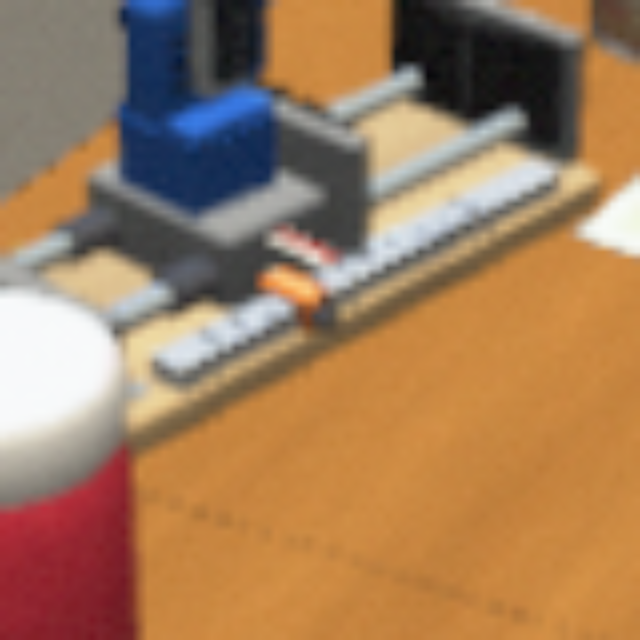

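View pics/x10scene.png

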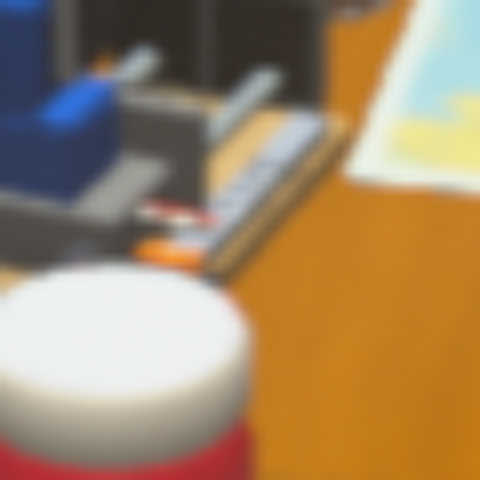

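Run:
```python
from fit import *
y=np.radians(74.54); ux=np.array([np.cos(y),np.sin(y)])
for c,o,p,m in [('side',(215,180),(308,247),(293,285)),('scene',(225,180),(178,215),(170,252))]:
    cal=calibration(c); g=lambda a:(o[0]+a[0]/8-.44,o[1]+a[1]/8-.44)
    P=atz(cal,g(p),.043);M=atz(cal,g(m),.026); print(c,(M-P)[:2]@ux*1000,P,M)
```

```text
side 0.681599114600851 [0.38289517 0.03561687 0.043     ] [0.38931619 0.03454818 0.026     ]
scene -3.3287030882313906 [0.38271005 0.03482087 0.043     ] [0.38633766 0.0303639  0.026     ]
```

The estimates are wrist +2.0 (by hand) and +3.4 (network), side +0.7, and scene -3.3, which is coarse. I'll take +1 mm more and settle.

Emit:
apply_moves(targets=[[0.06,0,0,0,0,0,1],[0,0,0,0,0,0,1],[0,0,0,0,0,0,1],[0,0,0,0,0,0,1],[0,0,0,0,0,0,1],[0,0,0,0,0,0,1]])

```text
clock: 13.35
position: [0.432, 0.0258, 0.1153]
orientation: [2.5, 1.9, -0.005]
contact_force: [-6.1, -4.5, 9.2]
gripper_width: 0.0193
```

```bash
python3 m.py w11; python3 m2.py x11 | head -6
```

```text
13.35 [0.43196943 0.02576267 0.11533321] [ 2.49969885  1.89998683 -0.00464739] [-6.05147056 -4.51327473  9.21273145] [-1.05516585  1.14954838  0.07338029] 0.01927017015083719
pointer 0.72 [170.8, 224.9] [0.37496089 0.03571712 0.043     ]
marker 0.66 [191.0, 212.0] [0.38440855 0.0353322  0.026     ]
gap mm 2.1474218899953494
side pointer 0.72 [237.2, 200.5] [0.44923235 0.0081836  0.043     ]
side marker 0.45 [248.5, 218.8] [0.38616153 0.05448533 0.026     ]
gap mm 27.81387474489085
scene pointer 0.63 [246.5, 208.1] [0.38196695 0.04473729 0.043     ]
scene marker 0.4 [247.1, 211.0] [0.38284791 0.02948143 0.026     ]
gap mm -14.469018691975792
```

View pics/w11z.png

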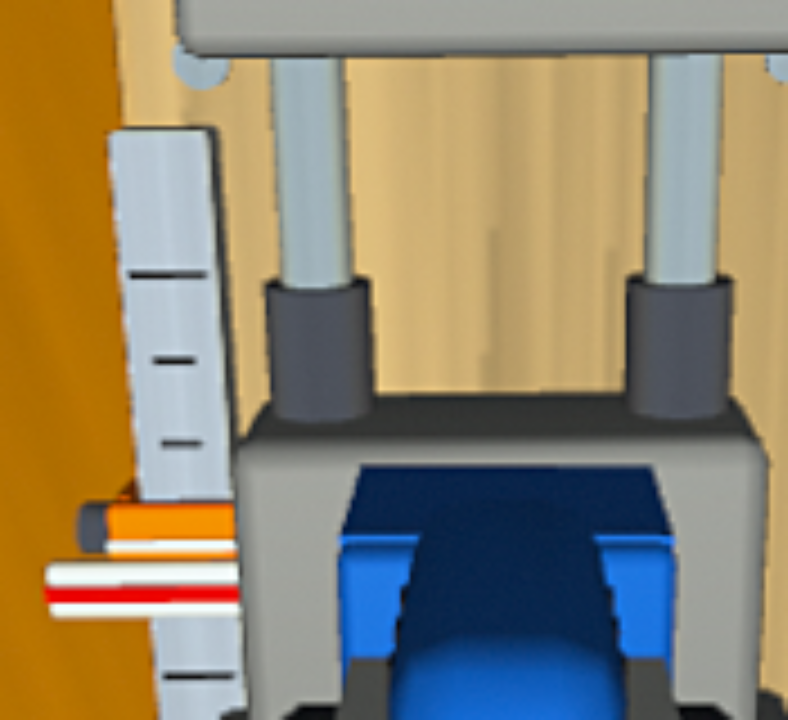

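View pics/x11side.png

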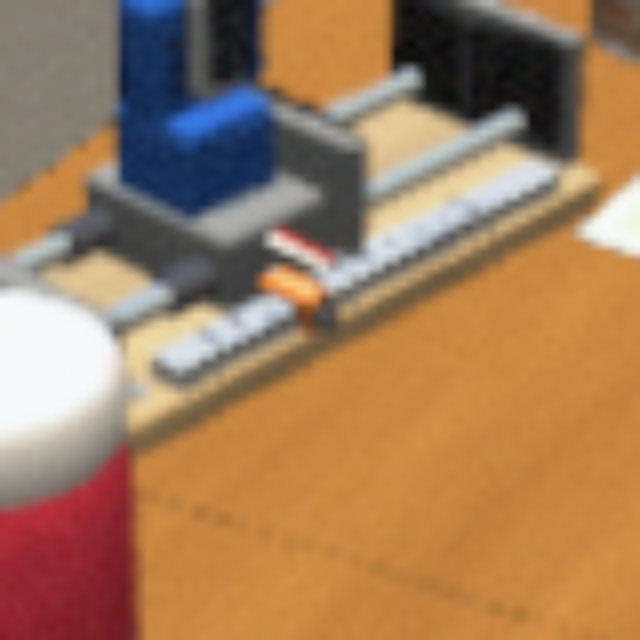

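By hand the wrist gap is now about 1 mm (network 2.1 mm), and the side view agrees at about 0. The knob is seated and pressed down with about 9 N, and everything is at rest. I'm handing in.

```bash
python3 -c "
from bench import arm
print(arm.observe()['joint_velocities'].round(4)); print(arm.sign_off())"
```

```text
[-0.0003  0.0008 -0.0011  0.0006  0.0011 -0.0001]
the job is handed in; nothing more can be done
None
```

The larger blue knob is fully down on the jaw's shaft. I pulled the jaw open about 65 mm, measured as tool travel, and handed the job in at about 13.6 s with the gripper still holding it at the mark.

**Last checks:**
- **Knob on shaft:** the tool stood at 0.1153 m, the height expected for a fully seated knob. It was pressing down with about 9 N and the wrist picture showed the knob square on the carriage.
- **Grip and rest:** finger opening was 19.3 mm on the 20 mm grip, and the arm joints were at rest.
- **Jars, tins and mug:** I saw no contact with any of them, but I did not re-measure their positions at the end.

**Pointer against the marker:**

| Source | Gap, pointer short of the marker's middle |
|---|---|
| Wrist camera, read by hand | about 1 mm |
| Wrist camera, network | 2.1 mm |
| Side camera, read by hand | about 0 mm |

The wrist and side hand figures are readings taken about 1 mm before the final position, less that last move. All three are within the 6 mm allowed.

Two readings disagreed:
- A coarse hand reading from the scene camera, taken before the last 1 mm, put the pointer about 3 mm past the mark.
- The last network readings from the side and scene cameras gave gaps of +28 mm and -14 mm. They placed the pointer or marker in the wrong spot, so I disregarded them.

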